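# Short spin on the bench centrifuge

### The job

Shut the open lid of the small bench centrifuge by pushing its front edge down until the catch snaps in and the lid stays shut by itself when you let go. Then give the tubes a short spin, for which the key must be held: with the fingertips press the wide oblong key at the right-hand end of the sloping control panel fully down, without leaning on it, keep it down for at least five seconds without a break, and finish still holding it fully down, the lid shut and not touched. Do not press the two small square keys, and leave the other things on the bench where they are.

Things in the scene. Friction and masses are not known exactly. Their poses are not given: they have to be found in the camera images.
- centrifuge: small off-white bench centrifuge, 250 mm deep (x), 230 wide (y), 124 high with the lid shut; fixed, cannot be shifted. Origin: centre of its underside; x from its front (control panel, towards the robot) to its back, y to the left, z up. The front 60 mm is the panel, sloping 28 degrees down to the front; on it, left to right: two dials, display, two small square keys, the wide short-spin key
- lid (a joint): lid angle, rad: 0 shut, 1.2 wide open; starts at 0.75 to 1.1, where a stiff hinge keeps it. Pushing its front edge takes 2 to 3 N, then about 10 N from 0.09 to 0.04 rad, where a sprung roller gives way, snaps the lid to 0 and keeps it there. Let go when nearly shut but not caught, it rises again
- lid_hinge (a point): middle of the lid's hinge line, fixed on the centrifuge at x = 112, y = 0, z = 102 mm of its frame; the line runs along the centrifuge's y; the lid opens upward and away from the robot
- lid_front (a point): point on the lid's outer (upper) face, on its centre line, 19 mm in from its front edge, 165 mm from the hinge line along the lid and 22 mm outward of it (124 mm above the bench when shut); push here. It turns with the lid: z is the face's outward normal, x points to the hinge. The lid is a plain off-white slab 178 by 206 by 20 mm with a round window
- spin_key (a joint): travel of the short-spin key in m: 0 = up, 0.005 = fully down (hard stop). Spring: 2.5 N to start it moving, 6.5 N fully down; it comes up when released
- spin_key_top (a point): centre of the top face of the short-spin key: plain pale grey, 34 mm (y) by 18 mm up the slope, 9 mm proud of the panel (4 mm when fully down), at x = -96, y = -82, z = 78 mm in the centrifuge's frame. Its z axis is the key's outward normal, leaning 28 degrees from vertical to the front; the key moves along -z. Pressing straight down works too
- start_key (a joint): travel of the front one of the two small square keys (start/stop), 13 by 11 mm, 0 = up, 0.003 = fully down; its centre is 54 mm to the left of the short-spin key's and 13 mm down the slope; not to be pressed
- release_key (a joint): travel of the rear one of the two small square keys (lid release), 13 by 11 mm, 0 = up, 0.003 = fully down; its centre is 54 mm to the left of the short-spin key's and 13 mm up the slope; not to be pressed
- tube_rack: blue microtube rack, 130 by 78 mm, 53 mm high over the tube caps, standing by the left side of the centrifuge; origin: centre of its underside; leave it alone
- rotor_cover: round aluminium rotor cover, 116 mm across, 26 mm high over its knob, lying by the right side of the centrifuge; origin: centre of its underside; leave it alone
- marker: marker pen 125 mm long, 14 mm thick, lying across in front of the centrifuge; origin: under its middle, x along the pen; leave it alone
- slide_box: grey slide box 98 by 85 by 35 mm; origin: centre of its underside; leave it alone
- cup_a: white specimen cup with lid, 67 mm across, 70 mm high; origin: centre of its underside; leave it alone
- cup_b: another white specimen cup, the same size; origin: centre of its underside; leave it alone
- reagent: amber bottle, 60 mm across, 135 mm high; origin: centre of its underside; leave it alone
- timer: flat white bench timer, 65 by 70 by 18 mm; origin: centre of its underside; leave it alone

How it is judged:
By the outcome, as a careful person would: the job done as asked, in the order asked, and still so for the second after the job is handed in, while the arm keeps its last pose, push and grip.
It also fails if it takes over 64 s, if anything falls off the work surface, if the arm or the gripper's body presses on something with over 40 N, if the wrist force passes 120 N, or if a joint passes its speed limit or range.

### The arm

A 7-joint arm with a two-finger parallel gripper is mounted at the origin on the work surface. World frame = base frame: x ahead of the robot, y to its left, z up, the work surface at z = 0. Lengths are in m, angles in rad, forces in N, time in s.
With the tool pointing down it reaches from about 0.425 to 0.975 m from the base axis. Payload 16.7 kg.
Tool frame: the origin (TCP) lies on the centre line of the jaws, within the pads' length; the fingertips stand 14 mm ahead of it and the grasp point (between the pads) lies 5 mm behind it; z points along the fingers, y is the line along which they close (so a half turn about z gives the same grasp; the last joint's range is limited). The gripper opens to 85 mm and grips with 20 to 120 N. Pads are 22 mm wide; open, the fingers measure 114 mm over their backs; the gripper's body (76 mm by 85 mm) begins 54 mm behind the grasp point. The pads swing forward as they close: fully open they stand 13 mm farther back than shut.
Start: joints at [1.012, 0.426, 0.074, 1.606, -0.034, 1.111, -0.067], TCP at [0.269, -0.619, 0.245] pointing down, gripper open.
Joint ranges: [-2.85, 2.85], [-0.5, 2.14], [-1.23, 1.37], [0.21, 2.46], [-1.02, 4.16], [0.16, 2.05], [-2.73, 2.73]. Speed limits (rad/s): [1.89, 1.89, 2.39, 2.39, 3.01, 3.01, 3.01].

### API

Orientations are given as a rotation vector (axis times angle).
In Python, from bench import manip, eyes gives the robot as it stands.
- The arm moves only by the tool drive_tool, never from a script. Its argument "increments" is a list of rows, each a list of 5 numbers: the opening, from 0 (shut) to 1 (fully open), then the shift along the tool's x, y, z in m, then the turn about the tool's z in rad. In form: [[claw, tx, ty, tz, yaw], ...]. A call has 1 to 20 rows; each row shifts and turns the commanded pose from where the row before left it, along the tool's axes as they then stand; what a row does not reach is not made up. A row lasts 1/10 s, in which the tool goes at most 50 mm and 8.59 degrees, less where a joint would pass 70% of its speed; a pose out of reach is approached as far as the arm can. A call with a gripper value outside its range is refused whole. The fingers move at their own pace and stop on an object; "grip_force" is the grip in N (left out, the last holds). Time passes only in rows, so rows that do not move let the fingers close. It gives the time, the measured TCP pose, the force, the opening and the grip force at its end, in the units of the state.
- manip.state(): the state, without advancing time (a new reading comes with each control period).
- eyes.snapshot(name): name is "scene" or "top"; returns the picture (480x640x3 uint8, red, green, blue); there is no depth.
- eyes.calibration(name): a dict with "camera_matrix" (3x3 intrinsics, pixels), "dist_coeffs" ([k1, k2, p1, p2, k3] as OpenCV has them; the pictures are not rectified), "R" (3x3) and "t" (3): a world point X has camera coordinates R X + t. Camera axes: x right, y down, z forward; pixel columns grow to the right and rows downward; lengths in m; the calibration is good to about 2 mm. A picture is of the moment at which its call begins. calibration takes no time and is no camera call.
- manip.sign_off(): hands the job in; it is judged then, once.
The state is a dict: "t": time; "joint_pos": joint angles; "qvel": joint speeds; "joint_torque": joint torques, N m; "eef_pos": TCP position; "tcp_rot": TCP orientation; "contact_force": force on the tool from outside, world axes, zero at the start; "wrist_torque": the same for the moment, N m; "opening": opening from 0.0 (shut) to 1.0 (fully open); "grip_force": force on a finger pad.
Only numpy, scipy, OpenCV 4.12 (cv2) and the standard library are available. Lean on these libraries where they do the work, as an engineer would, in place of code of your own. Each camera call takes 0.05 s, during which the arm holds its last target. There are 200 camera calls.

## Working session

There is one attempt and no reset: what is moved stays moved. The work goes in short steps, Python scripts to look and compute and a tool call to move; the robot and the scene stay as the last step left them, time stands still between calls to the robot, and variables do not carry over. Pictures are saved under pics/ and viewed, at most 10 in all, crops included, and the job is handed in when it is done.

Besides the shell and the picture viewer there is one more tool, called after "Emit:" by a JSON object that holds its "fn" and its "kwargs". drive_tool: Moves the arm, as the interface text tells. Its arguments: {"type":"object","properties":{"increments":{"type":"array"},"grip_force":{"type":"number"}},"required":["increments"]}

```bash
mkdir -p pics; python3 - <<'E'
from bench import manip, eyes
import cv2
for n in("scene","top"):
    cv2.imwrite(f"pics/{n}0.png",eyes.snapshot(n)[:,:,::-1])
    c=eyes.calibration(n); print(n,c["camera_matrix"],c["dist_coeffs"],c["R"],c["t"])
print(manip.state())
E
```

```text
scene [[508.89913697   0.         318.08848031]
 [  0.         508.89913697 243.48232883]
 [  0.           0.           1.        ]] [0.00064284 0.         0.         0.         0.        ] [[-0.62799273  0.77807026 -0.01522515]
 [ 0.57064514  0.44709802 -0.688816  ]
 [-0.52914011 -0.4412596  -0.72477632]] [ 0.35959872 -0.24532475  1.75639425]
top [[528.47261234   0.         321.25178049]
 [  0.         528.47261234 237.2183542 ]
 [  0.           0.           1.        ]] [0.03844765 0.         0.         0.         0.        ] [[-0.00421457 -0.99994709 -0.00938327]
 [-0.98534586  0.00575269 -0.17047123]
 [ 0.17051619  0.0085273  -0.98531798]] [0.01138879 0.55555466 1.33643595]
{'t': 0.1, 'joint_pos': array([ 1.01147566,  0.42666915,  0.07387565,  1.60654218, -0.03412241,
        1.1108301 , -0.06705782]), 'qvel': array([-0.00058389, -0.00161443, -0.00088502, -0.00118253,  0.00099905,
       -0.00039821,  0.00021447]), 'joint_torque': array([ 7.30413274e-03, -9.51531887e+01,  3.77079427e+00, -4.64405966e+01,
        1.97179941e-02,  6.37928053e-03,  7.71744840e-05]), 'eef_pos': array([ 0.26877558, -0.61878612,  0.24468187]), 'tcp_rot': array([-3.07475153e+00, -6.38985158e-01,  4.90711137e-04]), 'contact_force': array([-0.76671698,  0.44460207, -0.36097209]), 'wrist_torque': array([ 0.03684942, -0.00040997,  0.02426567]), 'grip_force': 0.0, 'opening': 0.9957186253251502}
```

View pics/scene0.png

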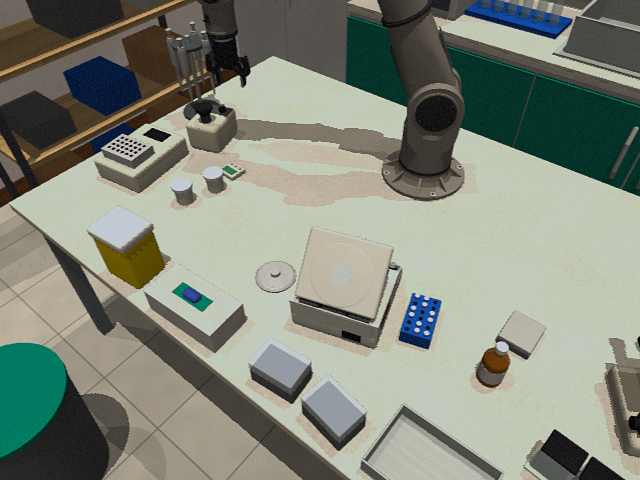

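View pics/top0.png

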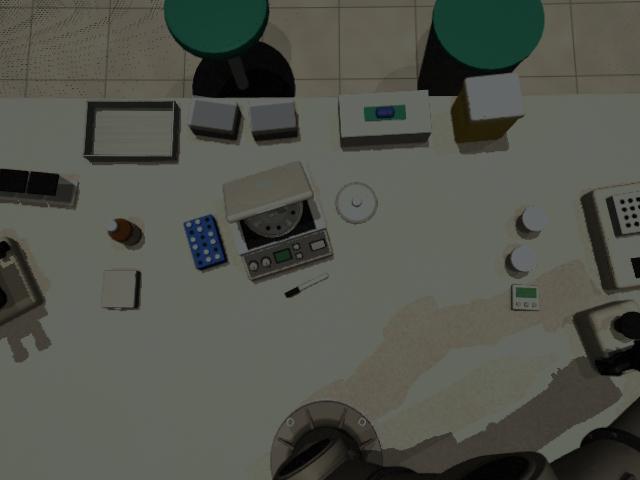

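The scene picture shows the centrifuge with its lid open near (345,290). The top picture shows it near (275,220), with the spin key near (318,245) and the marker near (307,285). I'll enlarge both.

```bash
python3 - <<'E'
import cv2
t=cv2.imread("pics/top0.png")[155:305,215:365]; s=cv2.imread("pics/scene0.png")[220:350,270:420]
t=cv2.convertScaleAbs(t,alpha=1.6)
cv2.imwrite("pics/top0c.png",cv2.resize(t,(600,600),interpolation=cv2.INTER_CUBIC))
cv2.imwrite("pics/scene0c.png",cv2.resize(s,(600,520),interpolation=cv2.INTER_CUBIC))
E
```

```text
(no output)
```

View pics/top0c.png

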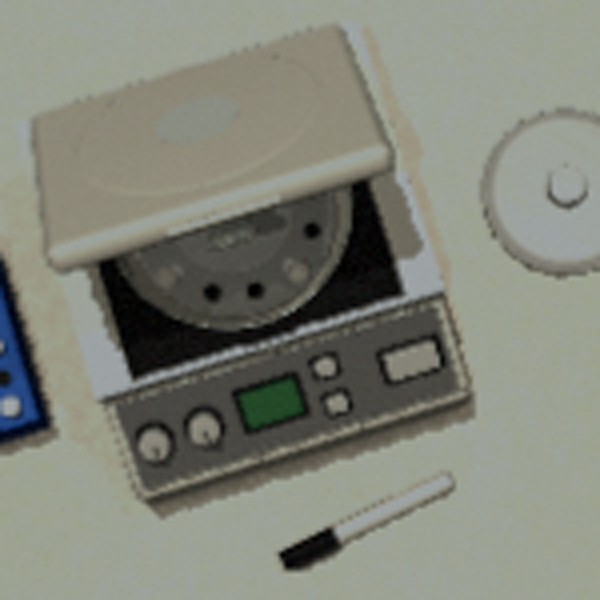

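View pics/scene0c.png

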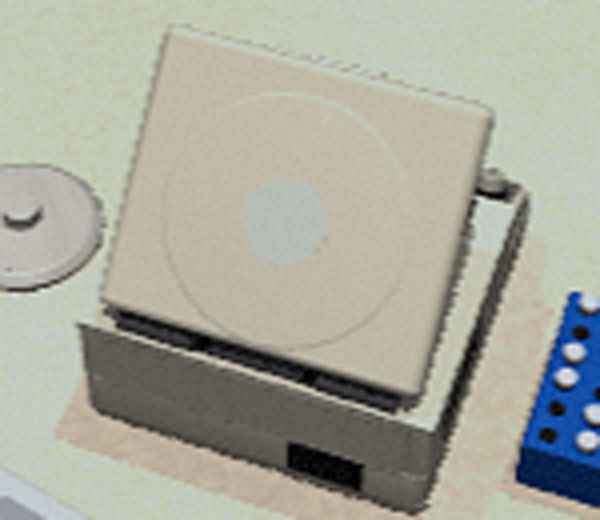

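The top crop shows the key centre near (412,361), the small keys near (325,366) and (338,403), and the panel corners. The scene crop shows the lid corners and the rear base corners. I'll fit x, y, yaw and the lid angle to these points.

```bash
cat > h.py <<'E'
import numpy as np, cv2
from scipy.spatial.transform import Rotation as Ro
from scipy.optimize import least_squares
from bench import manip, eyes
C={n:eyes.calibration(n) for n in("scene","top")}
def proj(n,P):
    c=C[n]; return cv2.projectPoints(np.atleast_2d(np.float64(P)),cv2.Rodrigues(c["R"])[0],c["t"],c["camera_matrix"],c["dist_coeffs"])[0][:,0]
def world(p,P):  # p=x,y,yaw ; P mm in centrifuge frame
    P=np.atleast_2d(P)/1000.; return Ro.from_euler('z',p[2]).apply(P)+[p[0],p[1],0]
def lid(a,r,y,h): return [112-r*np.cos(a)+h*np.sin(a),y,102+r*np.sin(a)+h*np.cos(a)]
def tool(P):  # world point in current tool axes
    s=manip.state(); return Ro.from_rotvec(s["tcp_rot"]).inv().apply(np.asarray(P)-s["eef_pos"])
E
cat > fit.py <<'E'
from h import *
T=lambda U,V:((U+.5)/4-.5+215,(V+.5)/4-.5+155); S=lambda U,V:((U+.5)/4-.5+270,(V+.5)/4-.5+220)
obs=lambda a:[("top",[-96,-82,78],T(412,361)),("top",[-107.5,-28,70],T(338,403)),("top",[-84.5,-28,82],T(325,366)),
("top",[-65,-115,84],T(445,295)),("top",[-65,115,84],T(106,400)),("top",[-125,-115,52],T(470,396)),("top",[-125,115,52],T(148,496)),
("scene",[125,-115,0],S(92,410)),("scene",[125,115,0],S(424,512)),
("scene",lid(a,184,-103,22),S(168,25)),("scene",lid(a,184,103,22),S(493,106)),("scene",lid(a,6,-103,22),S(103,303)),("scene",lid(a,6,103,22),S(420,396)),
("top",lid(a,184,-103,22),T(388,150)),("top",lid(a,184,103,22),T(50,245))]
def f(p): return np.concatenate([proj(n,world(p,P))[0]-uv for n,P,uv in obs(p[3])])
r=least_squares(f,[.6,.1,.2,.9],loss='soft_l1'); print(r.x); print(f(r.x).reshape(-1,2).round(1).tolist())
p=r.x; np.save("pose.npy",p)
for n,P in dict(key=[-96,-82,78],lidf=lid(p[3],165,0,22),shut=lid(0,165,0,22),hinge=[112,0,102]).items(): print(n,world(p,P)[0].round(4),tool(world(p,P)[0]).round(4))
print(Ro.from_rotvec(manip.state()["tcp_rot"]).as_matrix().round(3))
E
python3 fit.py
```

```text
[0.5978574  0.12528511 0.31272007 0.78583282]
[[-0.0, -0.5], [-0.1, 0.3], [0.2, 0.4], [0.2, 0.3], [-1.2, 2.0], [1.2, -1.1], [-3.1, 1.6], [-1.4, 0.8], [0.0, 1.9], [-0.7, -1.5], [0.6, -0.4], [-2.1, -0.3], [-0.2, 0.7], [0.8, -1.0], [-1.8, 3.1]]
key [0.5317 0.0177 0.078 ] [ 0.4948 -0.4788  0.1672]
lidf [0.6083 0.1287 0.2343] [ 0.6092 -0.5503  0.011 ]
shut [0.5474 0.109  0.124 ] [ 0.5455 -0.5563  0.1213]
hinge [0.7044 0.1597 0.102 ] [ 0.7098 -0.5403  0.1433]
[[ 0.917  0.398 -0.001]
 [ 0.398 -0.917  0.001]
 [-0.    -0.001 -1.   ]]
```

The fit is consistent: the key is at (0.532, 0.018, 0.078), yaw is 0.313 and the lid angle is about 0.79 rad. I'll lift and move over the lid with the gripper closed.

Emit:
{"fn": "drive_tool", "kwargs": {"increments": [[0,0,0,-0.04,0],[0,0,0,-0.05,0],[0,0.034,-0.03,0,0],[0,0.034,-0.03,0,0],[0,0.034,-0.03,0,0],[0,0.034,-0.03,0,0],[0,0.034,-0.03,0,0],[0,0.034,-0.03,0,0],[0,0.034,-0.03,0,0],[0,0.034,-0.03,0,0],[0,0.034,-0.03,0,0],[0,0.034,-0.03,0,0],[0,0.034,-0.03,0,0],[0,0.034,-0.03,0,0],[0,0.034,-0.03,0,0],[0,0.034,-0.03,0,0],[0,0.034,-0.03,0,0],[0,0.034,-0.03,0,0]], "grip_force": 30}}

```text
t: 1.9
eef_pos: [0.577, 0.0396, 0.3352]
tcp_rot: [3.076, 0.639, -0.0]
contact_force: [-0.1, -0.4, 0.9]
opening: -0.0
grip_force: 0.0
```

```bash
cat > where.py <<'E'
from h import *
p=np.load("pose.npy"); s=manip.state(); R=Ro.from_rotvec(s["tcp_rot"]).as_matrix()
q=Ro.from_euler('z',-p[2])
print("t",s["t"],"TCP local mm",(q.apply(s["eef_pos"]-[p[0],p[1],0])*1000).round(1),"yaw err",(p[2]-np.arctan2(R[1,0],R[0,0])).round(3),"zaxis",R[:,2].round(3),"F",s["contact_force"].round(1),"open",round(s["opening"],2), "j", s["joint_pos"].round(2))
for n,P in dict(key=[-96,-82,78],lidtop=[20,0,290]).items(): print(n,tool(world(p,P)[0]).round(4))
E
python3 where.py
```

```text
t 1.9 TCP local mm [-46.2 -75.2 335.2] yaw err -0.097 zaxis [-0. -0. -1.] F [-0.1 -0.4  0.9] open -0.0 j [ 0.17  0.23 -0.41  1.69  0.1   1.24 -1.43]
key [-0.0502  0.002   0.2572]
lidtop [ 0.0732 -0.0684  0.0452]
```

Emit:
{"fn": "drive_tool", "kwargs": {"increments": [[0,0.025,-0.023,0,0],[0,0.025,-0.023,0,0],[0,0.023,-0.022,0,0],[0,0,0,0,0.048],[0,0,0,0,0.048],[0,0,0,0.02,0],[0,0,0,0.02,0],[0,0,0,0,0],[0,0,0,0,0]]}}

```text
t: 2.8
eef_pos: [0.6165, 0.1293, 0.2955]
tcp_rot: [-3.103, -0.491, 0.001]
contact_force: [0.2, -0.2, 0.5]
opening: -0.001
grip_force: 0.0
```

```bash
python3 where.py
```

```text
t 2.8 TCP local mm [ 18.9  -1.9 295.5] yaw err -0.001 zaxis [-0.001 -0.    -1.   ] F [ 0.2 -0.2  0.5] open -0.0 j [ 0.02  0.35 -0.43  1.63  0.15  1.2  -1.69]
key [-0.1149  0.08    0.2176]
lidtop [ 0.0011 -0.0019  0.0055]
```

Emit:
{"fn": "drive_tool", "kwargs": {"increments": [[0,0,0,0.02,0],[0,0,0,0.015,0],[0,0,0,0.01,0],[0,-0.007,0,0.007,0],[0,-0.008,0,0.007,0],[0,-0.008,0,0.008,0],[0,-0.007,0,0.009,0],[0,-0.007,0,0.009,0],[0,-0.006,0,0.009,0]]}}

```text
t: 3.7
eef_pos: [0.575, 0.1159, 0.2008]
tcp_rot: [-3.103, -0.491, -0.001]
contact_force: [1.4, 1.5, 1.2]
opening: 0.001
grip_force: 0.8
```

```bash
python3 where.py; python3 - <<'E'
from h import *
s=eyes.snapshot("scene")[130:380,200:500]
cv2.imwrite("pics/s1.png",cv2.resize(s[:,:,::-1],None,fx=2.4,fy=2.4,interpolation=cv2.INTER_CUBIC))
E
```

```text
t 3.7 TCP local mm [-24.6  -1.9 200.8] yaw err -0.001 zaxis [ 0.  0. -1.] F [1.4 1.5 1.2] open 0.0 j [ 0.03  0.36 -0.43  1.83  0.17  0.99 -1.72]
key [-0.0715  0.0801  0.1228]
lidtop [ 0.0446 -0.0018 -0.0892]
```

View pics/s1.png

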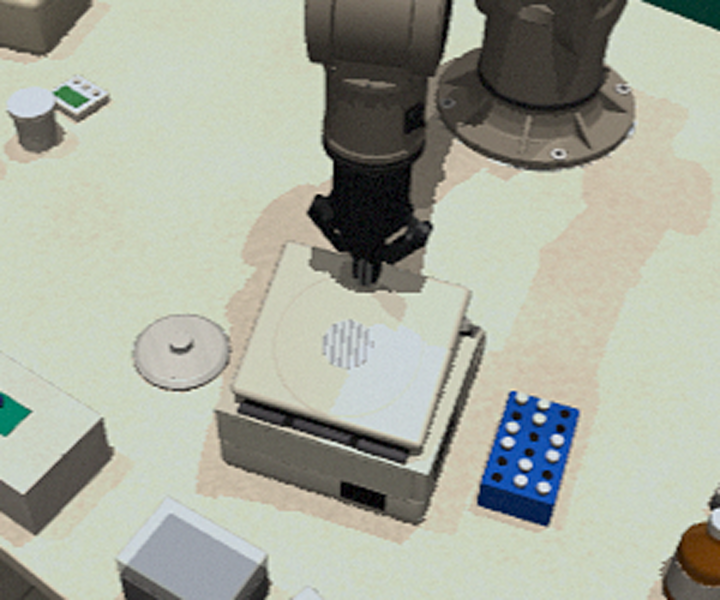

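The fingertips, near (368,275), are on the lid near its front edge and the lid is going down. I'll continue along the arc.

Emit:
{"fn": "drive_tool", "kwargs": {"increments": [[0,-0.005,0,0.009,0],[0,-0.004,0,0.01,0],[0,-0.003,0,0.01,0],[0,-0.003,0,0.009,0],[0,-0.002,0,0.008,0],[0,-0.001,0,0.005,0],[0,-0.001,0,0.004,0],[0,0,0,0.004,0],[0,0,0,0.003,0],[0,0,0,0.002,0],[0,0,0,0,0]]}}

```text
t: 4.85
eef_pos: [0.5575, 0.1102, 0.1372]
tcp_rot: [-3.103, -0.491, 0.0]
contact_force: [-2.8, -1.0, 5.4]
opening: -0.003
grip_force: 2.5
```

```bash
python3 where.py
```

```text
t 4.85 TCP local mm [-43.   -1.9 137.2] yaw err -0.001 zaxis [-0. -0. -1.] F [-2.8 -1.   5.4] open -0.0 j [ 0.03  0.41 -0.41  1.92  0.21  0.85 -1.75]
key [-0.053   0.08    0.0592]
lidtop [ 0.063  -0.0019 -0.1528]
```

Emit:
{"fn": "drive_tool", "kwargs": {"increments": [[0,0,0,0.001,0],[0,0,0,0.001,0],[0,0,0,0,0]]}}

```text
t: 5.15
eef_pos: [0.5573, 0.1102, 0.1356]
tcp_rot: [3.103, 0.491, -0.001]
contact_force: [-6.6, -2.0, 11.4]
opening: 0.001
grip_force: 5.7
```

```bash
python3 where.py
```

```text
t 5.15 TCP local mm [-43.2  -1.9 135.6] yaw err -0.001 zaxis [-0. -0. -1.] F [-6.6 -2.  11.4] open 0.0 j [ 0.02  0.41 -0.41  1.93  0.21  0.85 -1.76]
key [-0.0528  0.08    0.0577]
lidtop [ 0.0631 -0.0018 -0.1544]
```

Emit:
{"fn": "drive_tool", "kwargs": {"increments": [[0,0,0,0.001,0],[0,0,0,0.001,0],[0,0,0,0.001,0],[0,0,0,0,0]]}}

```text
t: 5.55
eef_pos: [0.5571, 0.1101, 0.1331]
tcp_rot: [3.102, 0.491, -0.001]
contact_force: [-11.1, -3.5, 21.4]
opening: -0.001
grip_force: 10.9
```

```bash
python3 where.py
```

```text
t 5.55 TCP local mm [-43.4  -1.9 133.1] yaw err -0.001 zaxis [-0.001 -0.001 -1.   ] F [-11.1  -3.5  21.4] open -0.0 j [ 0.02  0.41 -0.41  1.93  0.22  0.85 -1.76]
key [-0.0526  0.08    0.0552]
lidtop [ 0.0633 -0.0018 -0.1569]
```

Emit:
{"fn": "drive_tool", "kwargs": {"increments": [[0,0,0,-0.004,0],[0,0,0,-0.006,0],[0,0,0,-0.02,0],[0,0,0,-0.03,0],[0,0,0,0,0]]}}

```text
t: 6.05
eef_pos: [0.5594, 0.1109, 0.1959]
tcp_rot: [-3.103, -0.491, -0.008]
contact_force: [0.9, 1.3, -0.1]
opening: -0.002
grip_force: 0.0
```

```bash
python3 where.py; python3 - <<'E'
from h import *
p=np.load("pose.npy")
s=eyes.snapshot("scene")[180:370,230:450].copy(); t=eyes.snapshot("top")[155:305,215:365]
t=cv2.convertScaleAbs(t,alpha=1.6)
a=cv2.resize(s[:,:,::-1],None,fx=2,fy=2,interpolation=cv2.INTER_CUBIC); b=cv2.resize(t[:,:,::-1],(350,380),interpolation=cv2.INTER_CUBIC)
cv2.imwrite("pics/s2.png",np.hstack([a,b]))
for an in (0,.1):
  for y in(-103,103):
    P=world(p,lid(an,184,y,22)); print(an,y,((proj("scene",P)[0]-[230,180])*2).round(),((proj("top",P)[0]-[215,155])*[350/150,380/150]+[440,0]).round())
E
```

```text
t 6.05 TCP local mm [-41.1  -1.8 195.9] yaw err -0.001 zaxis [ 0.005  0.001 -1.   ] F [ 0.9  1.3 -0.1] open -0.0 j [ 0.04  0.34 -0.43  1.88  0.17  0.96 -1.72]
key [-0.0556  0.0801  0.1176]
lidtop [ 0.0615 -0.0017 -0.0938]
0 -103 [183. 121.] [690. 190.]
0 103 [332. 160.] [505. 255.]
0.1 -103 [182. 113.] [689. 183.]
0.1 103 [333. 153.] [501. 249.]
```

View pics/s2.png

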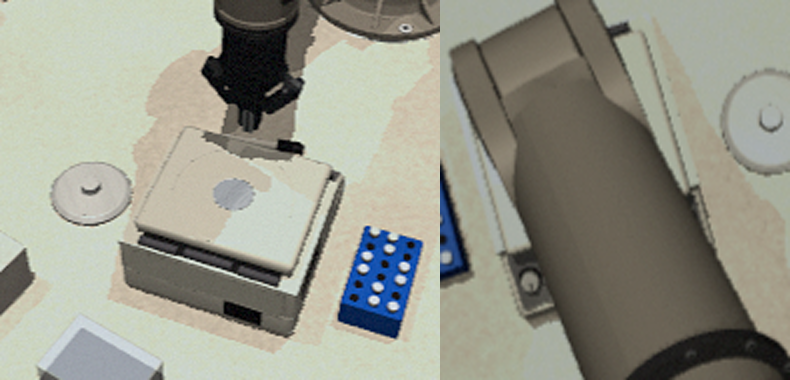

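The lid's front corners are at (186,127) and (332,165). That is at or slightly below the predicted shut positions, and the lid is not rising. I'll move above the spin key.

Emit:
{"fn": "drive_tool", "kwargs": {"increments": [[0,-0.016,0.02,0,0],[0,-0.016,0.02,0,0],[0,-0.016,0.02,0,0],[0,-0.016,0.02,0,0],[0,0,0,0.03,0],[0,0,0,0.03,0],[0,0,0,0.02,0],[0,0,0,0,0],[0,0,0,0,0]]}}

```text
t: 7.05
eef_pos: [0.5211, 0.0145, 0.1122]
tcp_rot: [-3.103, -0.491, 0.002]
contact_force: [1.2, 0.1, 1.3]
opening: -0.002
grip_force: 0.0
```

```bash
python3 where.py; python3 - <<'E'
from h import *
s=eyes.snapshot("scene")[180:340,230:430]; t=cv2.convertScaleAbs(eyes.snapshot("top")[155:305,215:365],alpha=1.6)
f=lambda i,d:cv2.resize(i[:,:,::-1],d,interpolation=cv2.INTER_CUBIC)
cv2.imwrite("pics/s3.png",np.hstack([f(s,(500,400)),f(t,(300,400))]))
E
```

```text
t 7.05 TCP local mm [-107.1  -81.8  112.2] yaw err -0.001 zaxis [-0.001  0.    -1.   ] F [1.2 0.1 1.3] open -0.0 j [ 0.17  0.37 -0.38  2.05  0.2   0.76 -1.59]
key [0.0111 0.0002 0.0342]
lidtop [ 0.127  -0.0818 -0.1779]
```

View pics/s3.png

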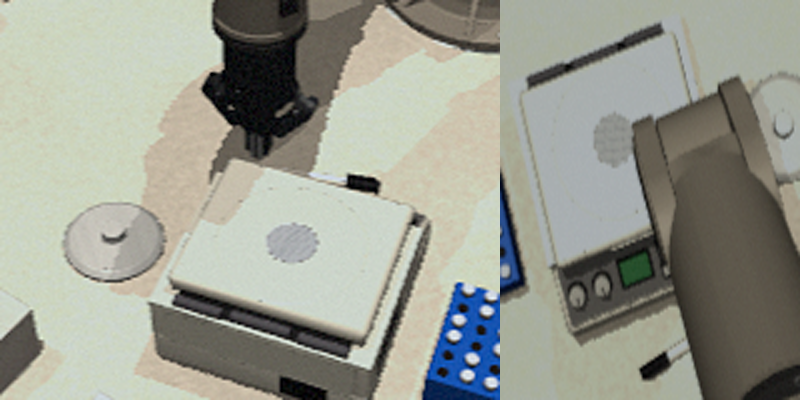

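The lid lies flat and stays shut, and the marker, rack and cover haven't moved. I'll come down to just above the key and then press along its normal.

Emit:
{"fn": "drive_tool", "kwargs": {"increments": [[0,0.002,0,0.008,0],[0,0,0,0.007,0],[0,0,0,0,0],[0,0.001,0,0.002,0],[0,0,0,0.001,0],[0,0.001,0,0.001,0],[0,0,0,0,0]]}}

```text
t: 7.85
eef_pos: [0.5253, 0.0156, 0.0933]
tcp_rot: [-3.103, -0.491, -0.0]
contact_force: [-0.2, -0.2, 0.9]
opening: -0.001
grip_force: 0.0
```

```bash
python3 where.py
```

```text
t 7.85 TCP local mm [-102.8  -82.    93.3] yaw err -0.001 zaxis [-0.  0. -1.] F [-0.2 -0.2  0.9] open -0.0 j [ 0.16  0.41 -0.37  2.05  0.22  0.72 -1.61]
key [ 0.0068 -0.      0.0153]
lidtop [ 0.1229 -0.0819 -0.1967]
```

Emit:
{"fn": "drive_tool", "kwargs": {"increments": [[0,0,0,0.001,0],[0,0,0,0,0]]}}

```text
t: 8.05
eef_pos: [0.5254, 0.0157, 0.0925]
tcp_rot: [-3.103, -0.491, -0.001]
contact_force: [1.1, -0.1, 3.7]
opening: 0.003
grip_force: 1.4
```

Emit:
{"fn": "drive_tool", "kwargs": {"increments": [[0,0.0005,0,0.001,0],[0,0,0,0,0]]}}

```text
t: 8.25
eef_pos: [0.5259, 0.0159, 0.0915]
tcp_rot: [-3.103, -0.491, -0.001]
contact_force: [-0.1, 0.1, 4.6]
opening: 0.002
grip_force: 1.8
```

Emit:
{"fn": "drive_tool", "kwargs": {"increments": [[0,0.0005,0,0.001,0],[0,0,0,0,0]]}}

```text
t: 8.45
eef_pos: [0.5264, 0.016, 0.0904]
tcp_rot: [-3.103, -0.491, -0.001]
contact_force: [0.1, -0.3, 5.5]
opening: 0.002
grip_force: 2.3
```

Emit:
{"fn": "drive_tool", "kwargs": {"increments": [[0,0.0005,0,0.001,0],[0,0,0,0,0]]}}

```text
t: 8.65
eef_pos: [0.5269, 0.0161, 0.0895]
tcp_rot: [-3.103, -0.491, -0.001]
contact_force: [0.2, 1.0, 5.5]
opening: 0.001
grip_force: 2.7
```

Emit:
{"fn": "drive_tool", "kwargs": {"increments": [[0,0.0005,0,0.001,0],[0,0,0,0,0]]}}

```text
t: 8.85
eef_pos: [0.5274, 0.0163, 0.0885]
tcp_rot: [-3.103, -0.491, -0.001]
contact_force: [0.8, 1.1, 7.2]
opening: -0.001
grip_force: 3.1
```

Emit:
{"fn": "drive_tool", "kwargs": {"increments": [[0,0.0005,0,0.001,0],[0,0,0,0,0]]}}

```text
t: 9.05
eef_pos: [0.5277, 0.0163, 0.088]
tcp_rot: [3.103, 0.491, 0.0]
contact_force: [-5.9, -1.4, 20.8]
opening: -0.002
grip_force: 10.6
```

Emit:
{"fn": "drive_tool", "kwargs": {"increments": [[0,0.0005,0,0.001,0],[0,0,0,0,0]]}}

```text
t: 9.25
eef_pos: [0.5278, 0.0164, 0.0876]
tcp_rot: [3.102, 0.49, -0.001]
contact_force: [-14.2, -1.4, 36.8]
opening: -0.001
grip_force: 19.6
```

Emit:
{"fn": "drive_tool", "kwargs": {"increments": [[0,0.0,0,0.0005,0],[0,0,0,0,0]]}}

```text
t: 9.45
eef_pos: [0.5279, 0.0164, 0.0875]
tcp_rot: [3.102, 0.49, -0.0]
contact_force: [-15.1, -1.5, 44.1]
opening: 0.001
grip_force: 23.1
```

That is the hard stop, and I pressed harder than needed. I'll ease back to a light hold.

Emit:
{"fn": "drive_tool", "kwargs": {"increments": [[0,-0.0005,0,-0.0015,0],[0,0,0,0,0]]}}

```text
t: 9.65
eef_pos: [0.5276, 0.0163, 0.0881]
tcp_rot: [3.103, 0.491, 0.001]
contact_force: [-4.4, 0.5, 17.9]
opening: 0.006
grip_force: 9.4
```

Emit:
{"fn": "drive_tool", "kwargs": {"increments": [[0,-0.0002,0,-0.0004,0],[0,0,0,0,0]]}}

```text
t: 9.85
eef_pos: [0.5276, 0.0163, 0.0882]
tcp_rot: [3.103, 0.491, 0.001]
contact_force: [-2.8, -0.5, 13.6]
opening: -0.001
grip_force: 6.5
```

About 13 N is above the 6.5 N the key needs and still light. I'll hold it there.

Emit:
{"fn": "drive_tool", "kwargs": {"increments": [[0,0,0,0,0],[0,0,0,0,0],[0,0,0,0,0],[0,0,0,0,0],[0,0,0,0,0],[0,0,0,0,0],[0,0,0,0,0],[0,0,0,0,0],[0,0,0,0,0],[0,0,0,0,0],[0,0,0,0,0],[0,0,0,0,0],[0,0,0,0,0],[0,0,0,0,0],[0,0,0,0,0],[0,0,0,0,0],[0,0,0,0,0],[0,0,0,0,0],[0,0,0,0,0],[0,0,0,0,0]]}}

```text
t: 11.85
eef_pos: [0.5276, 0.0163, 0.0882]
tcp_rot: [3.103, 0.491, 0.001]
contact_force: [-3.6, -0.7, 14.0]
opening: 0.001
grip_force: 6.8
```

Emit:
{"fn": "drive_tool", "kwargs": {"increments": [[0,0,0,0,0],[0,0,0,0,0],[0,0,0,0,0],[0,0,0,0,0],[0,0,0,0,0],[0,0,0,0,0],[0,0,0,0,0],[0,0,0,0,0],[0,0,0,0,0],[0,0,0,0,0],[0,0,0,0,0],[0,0,0,0,0],[0,0,0,0,0],[0,0,0,0,0],[0,0,0,0,0],[0,0,0,0,0],[0,0,0,0,0],[0,0,0,0,0],[0,0,0,0,0],[0,0,0,0,0]]}}

```text
t: 13.85
eef_pos: [0.5275, 0.0163, 0.0882]
tcp_rot: [3.103, 0.491, 0.001]
contact_force: [-3.1, -1.1, 14.0]
opening: -0.002
grip_force: 6.8
```

Emit:
{"fn": "drive_tool", "kwargs": {"increments": [[0,0,0,0,0],[0,0,0,0,0],[0,0,0,0,0],[0,0,0,0,0],[0,0,0,0,0],[0,0,0,0,0],[0,0,0,0,0],[0,0,0,0,0],[0,0,0,0,0],[0,0,0,0,0],[0,0,0,0,0],[0,0,0,0,0],[0,0,0,0,0],[0,0,0,0,0],[0,0,0,0,0],[0,0,0,0,0],[0,0,0,0,0],[0,0,0,0,0],[0,0,0,0,0],[0,0,0,0,0]]}}

```text
t: 15.85
eef_pos: [0.5275, 0.0163, 0.0882]
tcp_rot: [3.103, 0.491, 0.001]
contact_force: [-3.2, -0.6, 14.1]
opening: 0.001
grip_force: 6.8
```

```bash
python3 where.py; python3 - <<'E'
from h import *
s=eyes.snapshot("scene")[180:340,230:430]; t=cv2.convertScaleAbs(eyes.snapshot("top")[155:305,215:365],alpha=1.6)
f=lambda i,d:cv2.resize(i[:,:,::-1],d,interpolation=cv2.INTER_CUBIC)
cv2.imwrite("pics/s4.png",np.hstack([f(s,(500,400)),f(t,(300,400))]))
E
```

```text
t 15.85 TCP local mm [-100.5  -82.    88.2] yaw err -0.001 zaxis [ 0. -0. -1.] F [-3.2 -0.6 14.1] open 0.0 j [ 0.15  0.42 -0.37  2.05  0.22  0.72 -1.61]
key [ 0.0044 -0.      0.0102]
lidtop [ 0.1206 -0.0819 -0.2018]
```

View pics/s4.png

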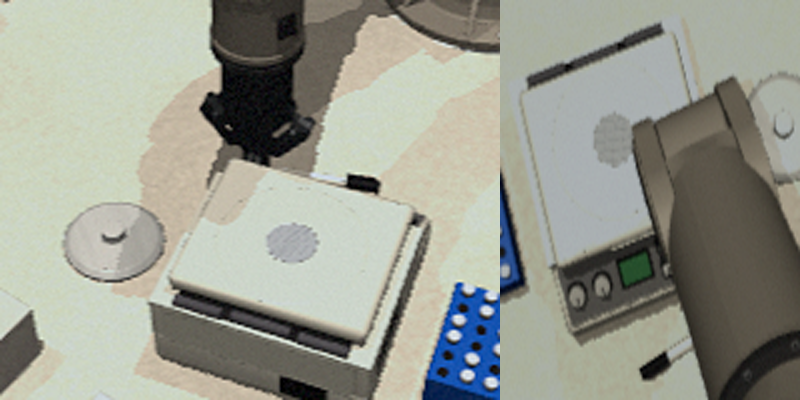

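The lid is still shut and clear of the gripper. The key has gone down about 5 mm to its stop, and a steady 14 N has held for over 6 s.

```bash
python3 -c "
from bench import manip; print(manip.sign_off())"
```

```text
the job is handed in; nothing more can be done
None
```

The job is handed in: the lid is latched shut and untouched, and the short-spin key was held fully down for over 6 s at about 14 N and is still held, though the first press briefly reached about 44 N before I eased off.

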